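Slide a copper plate out of its tray and set it on the drying stand

TASK

Take the copper plate out of the white tray: it lies flush in its channel (and the tray gives way slowly under the hand), so press lightly on it with the fingertips and slide it out of the tray's front, still lying flat, until about a third of its length overhangs the edge, then pinch it by its sides and set it down gently, face up, on the wooden drying stand, lying along the ridge between the two end lips, and let go. The soft copper must never be pressed hard against the tray (keep below 20 N) or knocked onto the stand, nor fall. Leave the grey plate in its channel and the other things where they are.

Things in the scene. Friction and masses are not known exactly. Their poses are not given: they have to be found in the camera images.
- copper_plate_center (a point): copper-coloured plate, flat, 120 x 50 x 4 mm, about 0.21 kg; the point is its centre, half-way through its thickness; x along its length, y across its width, z up out of its face. At the start it lies in either of the tray's two channels, its top level with the walls, with at most 6 mm free behind it and about 3 mm on either side
- zinc_plate_center (a point): silver-grey plate of the same shape and size in the tray's other channel; stays where it is; the point is its centre
- tray: white plastic tray on a grey foot, fixed, 140 (x) x 154 (y) x 64 mm (z); origin under its centre, 64 mm below the top of its walls (foot may be sunk in the table); +x to its closed back, front edge at x = -70 mm. Two channels along x, centred at y = +37 and -37 mm, 56 mm wide, 4 mm deep (floor at z = 60 mm), back wall's inner face at x = +58 mm, open at the front
- tray_front (a point): middle of the tray's front edge at the level of the channel floors; axes as the tray's (plates slide out towards -x, on slippery plastic, coefficient about 0.12 to 0.18; the white bed floats on slow gel mounts: while pressed it keeps sinking, 2 to 4 mm/s under 6 N, by up to about 12 mm, and creeps back up (under 1 mm/s) when let go). In front of it is free air, at least 36 mm
- stand: wooden drying stand, fixed: a ridge 30 mm wide (y), its level top at z = 75 mm, on a base 160 x 90 x 14 mm; at each end of the ridge a lip rises 10 mm above it, inner faces at x = -64 and +64 mm. A plate lies along it between the lips, overhanging 10 mm on each side. Origin 75 mm below the middle of the ridge's top; x along the ridge
- stand_top (a point): middle of the ridge's top, between the lips: a plate's underside belongs here
- ink_can: bystander on the table, to be left alone: red-labelled ink tin, 72 mm wide, 70 mm tall
- ink_knife: bystander on the table, to be left alone: ink knife (spatula) lying flat
- loupe: bystander on the table, to be left alone: black magnifier, 44 mm wide, 36 mm tall
- jar: bystander on the table, to be left alone: closed glass jar, 60 mm wide, 100 mm tall
- brush: bystander on the table, to be left alone: flat brush lying down
- brayer: bystander on the table, to be left alone: ink roller with a wooden handle, lying down
Mind the look-alikes: they are no part of the job. There is more than one size of the part that bears copper_plate_center; the job needs the smallest.

How it is judged (in metres and radians):
On the way:
1. the copper plate, lying flat in its channel, overhangs the tray's front edge by at least 25 mm (x of copper_plate_center in the frame of tray between -0.075 and -0.035 m and z of copper_plate_center in the frame of tray between 0.045 and 0.066 m and angle between copper_plate_center's own z axis and vertical below 0.06 rad), for 0.2 s.
At the end, for the whole second after the job is handed in: the copper plate lies still and level, face up, on the ridge of the stand between the lips: its centre within 7 mm along and 10 mm across of the ridge's middle, its length within 8 degrees of the ridge, released (x of copper_plate_center in the frame of stand_top between -0.007 and 0.007 m and y of copper_plate_center in the frame of stand_top between -0.01 and 0.01 m and z of copper_plate_center in the frame of stand_top between -0.001 and 0.005 m and angle between the x axis of copper_plate_center and the x axis of stand, either way round below 0.14 rad and angle between copper_plate_center's own z axis and vertical below 0.05 rad and linear speed of copper_plate below 0.02 m/s); the robot touches nothing.
It fails at once if the copper plate is pressed against the tray with more than 20 N (contact force between copper_plate and tray above 20 N).
It fails at once if the copper plate is pressed or dropped on the stand with more than 30 N (contact force between copper_plate and stand above 30 N).
It fails at once if the copper plate falls (its centre comes within 30 mm of the table) (height (world z) of copper_plate_center below 0.03 m).
It fails at once if the grey plate is slid out by more than about 12 mm or lifted out (x of zinc_plate_center in the frame of tray below -0.02 m or z of zinc_plate_center in the frame of tray above 0.07 m).
It fails at once if another thing on the table is moved more than 30 mm (distance of any of ink_can, ink_knife, loupe, jar, brush, brayer from where it was at the start of the episode above 0.03 m).
It also fails if it takes over 72 s, if anything falls off the work surface, if the arm or the gripper's body presses on something with over 40 N, if the wrist force passes 120 N, or if a joint passes its speed limit or range.

ROBOT

A 6-joint arm with a two-finger parallel gripper is mounted at the origin on the work surface. World frame = base frame: x ahead of the robot, y to its left, z up, the work surface at z = 0. Lengths are in m, angles in degrees, forces in N, time in s.
With the tool pointing down it reaches from about 0.325 to 0.775 m from the base axis. Payload 5.5 kg.
Tool frame: the origin (TCP) lies at the centre of the arm's flange, where the gripper is bolted on; the fingertips stand 182 mm ahead of it and the grasp point (between the pads) lies 163 mm ahead of it; z points along the fingers, y is the line along which they close (so a half turn about z gives the same grasp; the last joint's range is limited). The gripper opens to 88 mm and grips with 3 to 60 N. Pads are 20 mm wide; open, the fingers measure 115 mm over their backs; the gripper's body (75 mm by 178 mm) begins 61 mm behind the grasp point.
Start: joints at [-73.493, 5.22, 70.514, -0, 104.267, -3.249], TCP at [0.203, -0.565, 0.405] pointing down, gripper open.
Joint ranges: [-164.24, 164.24], [-49.07, 125.15], [9.68, 141.18], [-86.29, 266.29], [3.28, 154.24], [-151.56, 151.56]. Speed limits (degrees/s): [147.25, 147.25, 172.46, 180, 180, 180].

INTERFACE

Orientations are given as [roll, pitch, yaw] about the fixed x, y, z axes, in that order (R = Rz(yaw) Ry(pitch) Rx(roll)).
In Python, from station import r gives the robot as it stands. The module is installed in compiled form; this text tells all that it offers. Calls block until the motion is done:
- r.reach(position, orientation): joint-space move of the TCP to a pose.
- r.servo_line(position, rotation=None, speed=0.15): straight line of the TCP; rotation=None keeps the orientation; speed is the mean speed in m/s.
- r.move_joints(angles): joint-space move.
- r.let_go() and r.grab(squeeze=None): open the fingers fully, or close them until they stop; squeeze is the grip in N (None keeps the last).
- r.wait(seconds).
- r.inverse_kinematics(position, orientation): joint angles nearest the present ones, or None.
- r.sense(): the state.
- r.snapshot(name): name is "side" or "top"; returns a dict with "frame" (384x512x3 uint8, red, green, blue), "fx", "fy", "cx", "cy" (pixels), "R" (3x3) and "t" (3): a world point X has camera coordinates R X + t. Camera axes: x right, y down, z forward; pixel columns grow to the right and rows downward; lengths in m; the calibration is good to about 2 mm. A picture is of the moment at which its call begins. There is no depth.
A pose or a line that the arm cannot do raises r.IKError and nothing moves.
- r.hand_in(): hands the job in; it is judged then, once.
The state is a dict: "clock": time; "joints": joint angles; "joint_vel": joint speeds; "joint_torque": joint torques, N m; "tcp_pos": TCP position; "orientation": TCP orientation; "contact_force": force on the tool from outside, world axes, zero at the start; "torque": the same for the moment, N m; "opening": finger opening in m; "gripper_force": force on a finger pad.
Only numpy, scipy, OpenCV 4.12 (cv2) and the standard library are available. Lean on these libraries where they do the work, as an engineer would, in place of code of your own. Each camera call takes 0.05 s, during which the arm holds its last target. There are 200 camera calls.

## Working session

There is one attempt and no reset: what is moved stays moved. The work goes in short steps, each a Python script; the robot and the scene stay as the last script left them, time stands still between calls to the robot, and variables do not carry over. Pictures are saved under pics/ and viewed, at most 10 in all, crops included, and the job is handed in when it is done.

```bash
mkdir -p pics; python3 - <<'E'
from station import r
import cv2,pickle
d={n:r.snapshot(n) for n in("top","side")}
pickle.dump(d,open("s0.pkl","wb"))
for n in d:
    cv2.imwrite(f"pics/{n}0.png",cv2.resize(d[n]["frame"][:,:,::-1],(800,600),interpolation=cv2.INTER_CUBIC)); print(n,d[n]["fx"],d[n]["cx"],d[n]["cy"],d[n]["R"],d[n]["t"])
s=r.sense();print(s)
E
```

```text
top 349.50136442436366 254.97099121390107 184.74514371726397 [[ 0.01571342 -0.99985772  0.00613364]
 [-0.98761352 -0.01647821 -0.15603849]
 [ 0.15611736 -0.00360577 -0.98773193]] [0.00715787 0.53441894 0.96043449]
side 398.2652365855269 257.45288308027114 187.46482610382765 [[ 0.99042919 -0.13721277  0.01492222]
 [-0.08204332 -0.67222379 -0.73578806]
 [ 0.11099059  0.72752171 -0.67704745]] [-0.53824285  0.10471211  1.01250253]
{'clock': 0.1, 'joints': array([-7.34943955e+01,  5.26000607e+00,  7.05726238e+01, -1.33061154e-03,
        1.04266120e+02, -3.24816392e+00]), 'joint_vel': array([ 0.01384358, -0.07179368, -0.04136833,  0.05396324,  0.01996808,
       -0.0931118 ]), 'joint_torque': array([ 3.02159380e-03, -4.47855270e+01, -4.07571244e+01,  7.00396718e-02,
        2.83912505e-02, -8.54828477e-05]), 'tcp_pos': array([ 0.20280505, -0.56475345,  0.40363024]), 'orientation': array([-1.79901336e+02, -4.30717815e-03,  1.97534379e+01]), 'contact_force': array([ 0.23368704, -0.20229737,  0.61255898]), 'torque': array([ 0.0225285 , -0.00694298,  0.02592522]), 'gripper_force': 0.0, 'opening': 0.08809607860629405}
```

View pics/top0.png

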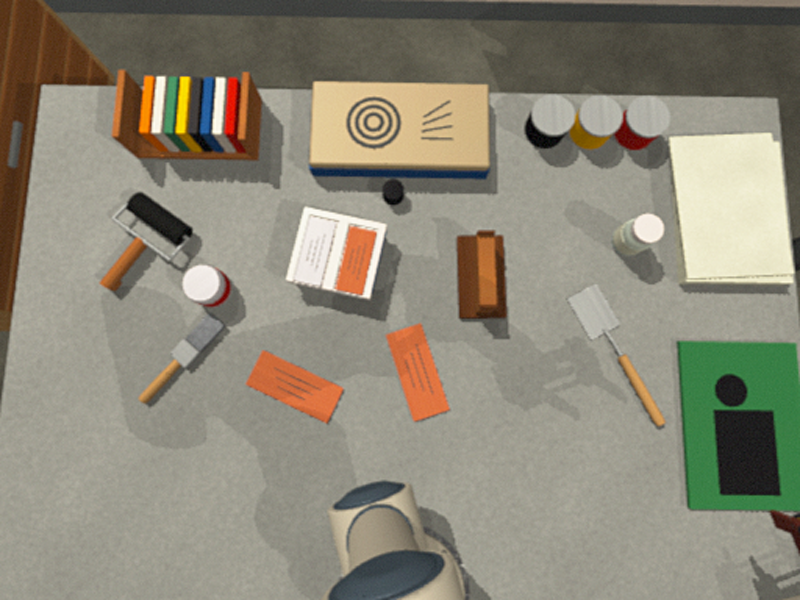

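View pics/side0.png

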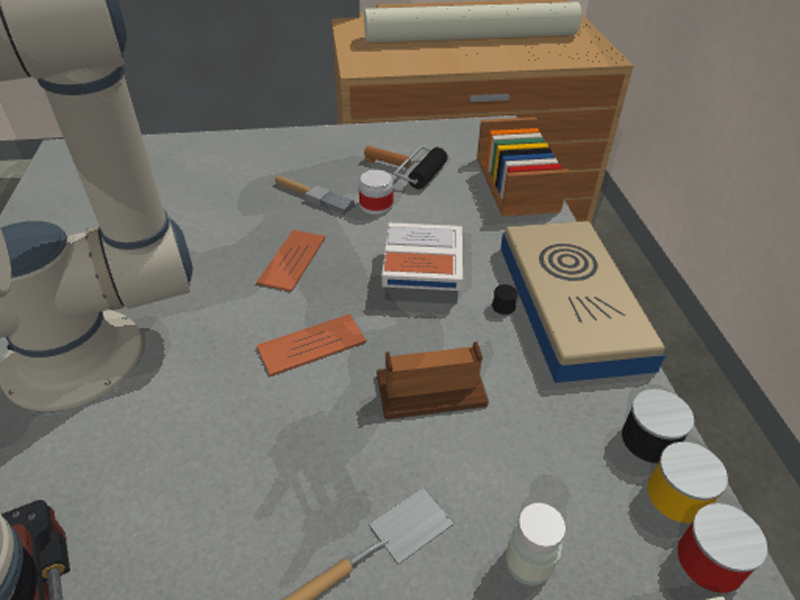

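Top view: tray at (337,253) with copper in its right-hand (−y) channel and its front facing the robot. The stand is at (482,277), ridge along x, and the two copper look-alikes lie on the table. Next I triangulate corners.

```bash
cat > h.py <<'E'
import numpy as np,cv2
def P(c): 
    K=np.array([[c["fx"],0,c["cx"]],[0,c["fy"],c["cy"]],[0,0,1]]); return K@np.c_[c["R"],c["t"]]
def tri(d,a,b):
    X=cv2.triangulatePoints(P(d["top"]),P(d["side"]),np.float64(a).T,np.float64(b).T); return (X[:3]/X[3]).T
def proj(c,X):
    q=P(c)@np.r_[X,1]; return q[:2]/q[2]
def plane(c,uv,z):
    uv=np.float64(uv).reshape(-1,2); out=[]
    C=-c["R"].T@c["t"]
    for u,v in uv:
        d=c["R"].T@np.array([(u-c["cx"])/c["fx"],(v-c["cy"])/c["fy"],1]); out.append(C+d*(z-C[2])/d[2])
    return np.array(out)
def quad(mask):
    n,l,st,_=cv2.connectedComponentsWithStats(mask.astype(np.uint8))
    k=1+np.argmax(st[1:,4]); cs,_=cv2.findContours((l==k).astype(np.uint8),cv2.RETR_EXTERNAL,cv2.CHAIN_APPROX_NONE)
    h=cv2.convexHull(cs[0]); q=cv2.approxPolyN(h,4,ensure_convex=True).reshape(-1,2); return np.float64(q)
E
python3 - <<'E'
import pickle;from h import *
d=pickle.load(open("s0.pkl","rb"));np.set_printoptions(precision=4,suppress=True)
box={"top":(175,125,255,195),"side":(238,138,302,190)}
Q={}
for n,(x0,y0,x1,y1) in box.items():
    f=d[n]["frame"][y0:y1,x0:x1]; hsv=cv2.cvtColor(f,cv2.COLOR_RGB2HSV)
    cu=(hsv[...,1]>140)&(hsv[...,0]<15)&(hsv[...,2]>120)
    cu=cv2.morphologyEx(cu.astype(np.uint8),cv2.MORPH_CLOSE,np.ones((5,5)))
    wh=((hsv[...,1]<40)&(hsv[...,2]>195))|(cu>0)
    Q[n]=[quad(m)+[x0,y0] for m in(cu,wh)]
    print(n,Q[n][0].tolist(),Q[n][1].tolist())
    if n=="top":
        c=cv2.resize(d[n]["frame"][125:215,175:335,::-1],(800,450),interpolation=cv2.INTER_CUBIC)
        cv2.imwrite("pics/ctop.png",c)
    else: cv2.imwrite("pics/cside.png",cv2.resize(d[n]["frame"][130:275,230:330,::-1],(400,580),interpolation=cv2.INTER_CUBIC))
pickle.dump(Q,open("Q.pkl","wb"))
E
```

```text
top [[240.0, 148.0], [231.0, 188.0], [215.0, 184.0], [224.0, 145.0]] [[247.0, 143.0], [236.0, 191.0], [182.0, 179.0], [194.0, 132.0]]
side [[289.0, 163.0], [289.0, 174.0], [246.0, 172.0], [247.0, 161.0]] [[295.0, 144.0], [295.0, 178.0], [245.0, 175.0], [249.0, 142.0]]
```

View pics/ctop.png

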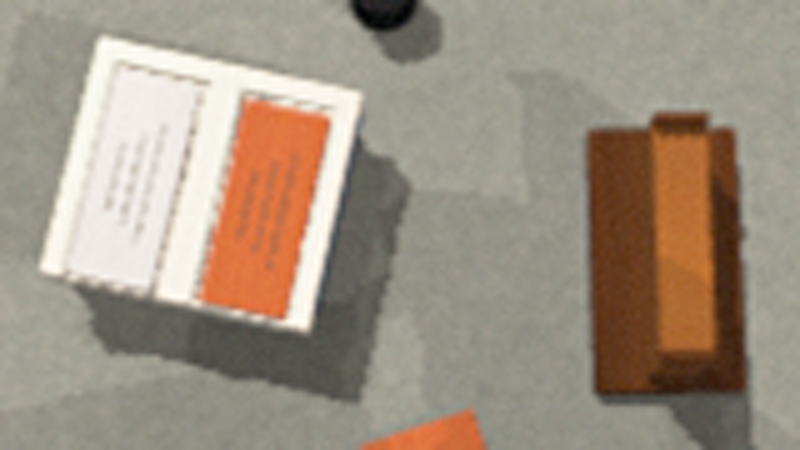

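View pics/cside.png

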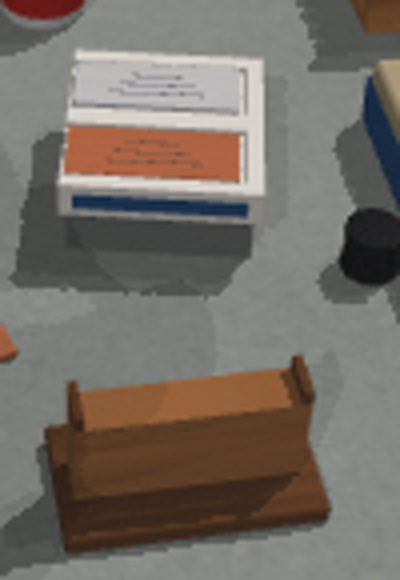

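Crops: the top crop shows tray top corners (99,36), (362,91), (307,332), (40,271) and ridge edges x≈654–713. The side crop shows tray corners (265,60), (264,195), (60,187), (77,52) and the ridge's near edge (83,428)–(311,403).

```bash
cat > m.py <<'E'
import pickle;from h import *
d=pickle.load(open("s0.pkl","rb"));np.set_printoptions(precision=4,suppress=True)
T=lambda p:(np.float64(p)+.5)/5-.5+[175,125]
S=lambda p:(np.float64(p)+.5)/4-.5+[230,130]
tt=T([(99,36),(362,91),(307,332),(40,271)]);ts=S([(265,60),(264,195),(60,187),(77,52)])
X=tri(d,tt,ts);print(X,X.mean(0))
z=X[:,2].mean()
for n,p in(("top",tt),("side",ts)):
    Y=plane(d[n],p,z);c=Y.mean(0);ax=(Y[0]+Y[1]-Y[2]-Y[3])/2;ay=(Y[0]+Y[3]-Y[1]-Y[2])/2
    print("tray",n,c,np.degrees(np.arctan2(ax[1],ax[0])),np.degrees(np.arctan2(-ay[0],ay[1])),np.linalg.norm(ax),np.linalg.norm(ay))
Q=pickle.load(open("Q.pkl","rb"))
for n in Q: 
    q=Q[n][0];Y=plane(d[n],q,z);print("cu",n,Y[:,:2].tolist(),Y.mean(0))
b=tri(d,T([(735,128),(745,390),(588,130),(597,393)]),S([(328,512),(67,545),(328,512),(47,425)]))
print("base",b)
rt=T([(654,132),(711,132),(714,352),(659,352)])
rs=S([(83,428),(311,403)])
print("ridge tri",tri(d,rt[[2,1]],rs))
for zz in(.065,.07,.075):
    print(zz,plane(d["top"],rt,zz)[:,:2].tolist(),plane(d["side"],rs,zz)[:,:2].tolist())
for zz in(.007,.014):print(zz,plane(d["top"],T([(735,128),(745,390),(588,130),(597,393)]),zz)[:,:2].tolist(),plane(d["side"],S([(328,510),(67,545),(47,425)]),zz)[:,:2].tolist())
E
python3 m.py
```

```text
[[0.6834 0.1922 0.0634]
 [0.6514 0.0405 0.0658]
 [0.515  0.0688 0.0623]
 [0.546  0.2197 0.0626]] [0.599  0.1303 0.0635]
tray top [0.5976 0.1302 0.0635] -11.29341004963682 -11.597264470244236 0.14127507207725054 0.15435062412151554
tray side [0.6002 0.1305 0.0635] -10.571623624203745 -11.729532483711724 0.13892404181998616 0.15333267905699818
cu top [[0.6361984264119287, 0.06025164034419102], [0.5204772869851991, 0.08286075359646511], [0.5310684472246082, 0.12800697826721372], [0.6442220343336251, 0.10611427456819875]] [0.583  0.0943 0.0635]
cu side [[0.6473537924081234, 0.10970760215108866], [0.6380855237597391, 0.0630126439121973], [0.5226821967829874, 0.08541297019253269], [0.5310536685250695, 0.13265140592297964]] [0.5848 0.0977 0.0635]
base [[ 0.6475 -0.183   0.0114]
 [ 0.4906 -0.1867  0.0108]
 [ 0.6753 -0.1064 -0.0936]
 [ 0.4878 -0.0992  0.0156]]
ridge tri [[ 0.5037 -0.1565  0.0776]
 [ 0.6325 -0.1563  0.0792]]
0.065 [[0.6302383851201898, -0.12613643410532568], [0.6308004987754299, -0.15862582206720596], [0.5045177966207941, -0.1587973831323589], [0.50401073356853, -0.12806855836
[... 563 characters left out ...]
 -0.15420092829248166], [0.6379482853731747, -0.15195527431513312]]
0.007 [[0.6487142317693497, -0.1838447119074706], [0.48983047374971794, -0.18751355695373573], [0.6459343141953193, -0.09501037537720179], [0.48662519660976505, -0.10017106253889609]] [[0.6491128463010452, -0.17831979922720853], [0.4917868728938344, -0.1838725942450138], [0.49006046414889104, -0.09170023316523546]]
0.014 [[0.6468637158082458, -0.18245651722831227], [0.48906501989744067, -0.1861003066943691], [0.6441027830773665, -0.09422885550063616], [0.48588163250138733, -0.09935429887048881]] [[0.647097810352611, -0.18346959340426428], [0.4912140793417113, -0.18897148470783054], [0.4895034969719773, -0.09764408828352755]]
```

```bash
cat >> h.py <<'E'
YT=-11.5; CT=np.array([0.599,0.1303]); ZT=0.0635
def tw(x,y):
    a=np.radians(YT); return CT+np.array([np.cos(a)*x-np.sin(a)*y,np.sin(a)*x+np.cos(a)*y])
def wt(p):
    a=np.radians(YT); q=np.array(p[:2])-CT; return np.array([np.cos(a)*q[0]+np.sin(a)*q[1],-np.sin(a)*q[0]+np.cos(a)*q[1]])
E
python3 - <<'E'
from station import r
from h import *
np.set_printoptions(precision=4,suppress=True)
r.grab(10)
p=tw(.025,-.037)
r.reach([*p,.30],[180,0,YT])
r.servo_line([*p,ZT+.182+.012],speed=.1)
r.wait(.3);s=r.sense();print(s["clock"],s["tcp_pos"],s["orientation"],s["opening"],s["contact_force"])
z=ZT+.182+.012
for i in range(3):
    z-=.0015;r.servo_line([*p,z],speed=.006);s=r.sense();print(s["clock"],s["tcp_pos"],s["contact_force"])
E
```

```text
5.0667 [0.6163 0.0891 0.2583] [-179.9795   -0.072   -11.4981] 0.0006536680203823989 [-0.2581  0.5527 -0.4012]
5.4667 [0.6161 0.089  0.2559] [-0.7428  0.561  -0.6548]
5.8667 [0.6161 0.089  0.2544] [-0.1251 -0.0541  0.2253]
6.2667 [0.6161 0.0891 0.2529] [ 0.4136  0.4662 -0.4567]
```

```bash
python3 - <<'E'
from station import r
from h import *
np.set_printoptions(precision=4,suppress=True)
F=lambda:np.mean([r.sense()["contact_force"] for _ in range(3)],0)
f0=np.array([-.2,.4,-.3]); x=.025
s=r.sense();z=.2500+.0015-.0005
z=ZT+.182+.012-.0045
while z>ZT+.182-.008:
    z-=.001;r.servo_line([*tw(x,-.037),z],speed=.006);f=F()-f0
    if f[2]>2.:break
print("contact",r.sense()["clock"],z,f)
if f[2]>2:
    while x>-.024:
        dz=np.clip(-.0008+(f[2]-5)*.00025,-.0018,.002)
        z+=dz;x-=.005
        r.servo_line([*tw(x,-.037),z],speed=.025);f=F()-f0;s=r.sense()
        print(round(s["clock"],2),round(x,4),round(z,4),wt(s["tcp_pos"]),s["tcp_pos"][2],f)
        if f[2]>13 or (f[2]<.8): print("stop");break
E
```

```text
contact 8.8 0.245 [-1.1618 -0.5216  3.654 ]
9.16 0.02 0.2439 [ 0.0201 -0.0369] 0.2445530220836563 [ 1.4343 -0.0604  4.9833]
9.51 0.015 0.2431 [ 0.015  -0.0369] 0.24351253995559502 [ 1.7619 -0.0933  4.9696]
9.86 0.01 0.2423 [ 0.0099 -0.0369] 0.2425118389524094 [ 2.1088 -0.8123  5.2163]
10.21 0.005 0.2415 [ 0.0049 -0.037 ] 0.2415796606286762 [ 1.2214 -0.6805  5.1409]
10.56 -0.0 0.2407 [-0.0002 -0.037 ] 0.2407355242210623 [ 0.7859 -0.2879  4.7409]
10.91 -0.005 0.2399 [-0.0052 -0.037 ] 0.23983951995177752 [1.0786 0.3857 4.7542]
11.26 -0.01 0.239 [-0.0102 -0.037 ] 0.23899066090221754 [ 0.387  -0.4183  4.8317]
11.61 -0.015 0.2382 [-0.0152 -0.037 ] 0.23813248359451186 [ 0.4097 -0.4674  4.8727]
11.96 -0.02 0.2373 [-0.0202 -0.037 ] 0.2373345524413221 [ 0.3511 -0.7194  5.3671]
12.31 -0.025 0.2366 [-0.0252 -0.037 ] 0.23656424505630055 [ 1.0035 -0.4034  4.6164]
```

```bash
python3 - <<'E'
from station import r
from h import *
import pickle
np.set_printoptions(precision=4,suppress=True)
p=tw(-.025,-.037)
r.servo_line([*p,.25],speed=.04)
r.servo_line([*p,.30],speed=.15)
r.reach([.50,-.16,.33],[180,0,YT]); r.let_go()
d={n:r.snapshot(n) for n in("top","side")};pickle.dump(d,open("s1.pkl","wb"))
print(r.sense()["clock"])
a=cv2.resize(d["top"]["frame"][120:220,170:250],(400,500),interpolation=cv2.INTER_CUBIC)
b=cv2.resize(d["side"]["frame"][120:220,225:305],(400,500),interpolation=cv2.INTER_CUBIC)
cv2.imwrite("pics/s1.png",np.hstack([a,b])[:,:,::-1])
for n,(x0,y0,x1,y1) in {"top":(175,125,250,200),"side":(225,138,302,190)}.items():
    h=cv2.cvtColor(d[n]["frame"][y0:y1,x0:x1],cv2.COLOR_RGB2HSV)
    cu=((h[...,1]>140)&(h[...,0]<15)&(h[...,2]>120)).astype(np.uint8)
    q=quad(cv2.morphologyEx(cu,cv2.MORPH_CLOSE,np.ones((5,5))))+[x0,y0]
    Y=plane(d[n],q,ZT-.007);print(n,q.tolist(),[wt(y).tolist() for y in Y],wt(Y.mean(0)))
E
```

```text
15.8
top [[236.0, 166.0], [229.0, 199.0], [211.0, 199.0], [220.0, 162.0]] [[-0.0017613527534635059, -0.06112241923677644], [-0.0981856812817514, -0.06303552141835109], [-0.109060404105171, -0.01374383367420153], [-0.0002597876142750523, -0.013962276944681625]] [-0.0523 -0.038 ]
side [[235.0, 163.0], [236.0, 173.0], [228.0, 173.0], [230.0, 161.0]] [[-0.1009272892158683, -0.014331625673458033], [-0.09363997418636094, -0.05745102229059769], [-0.11556670464719708, -0.059219861773848984], [-0.1160546727810098, -0.00651810929552768]] [-0.1065 -0.0344]
```

View pics/s1.png

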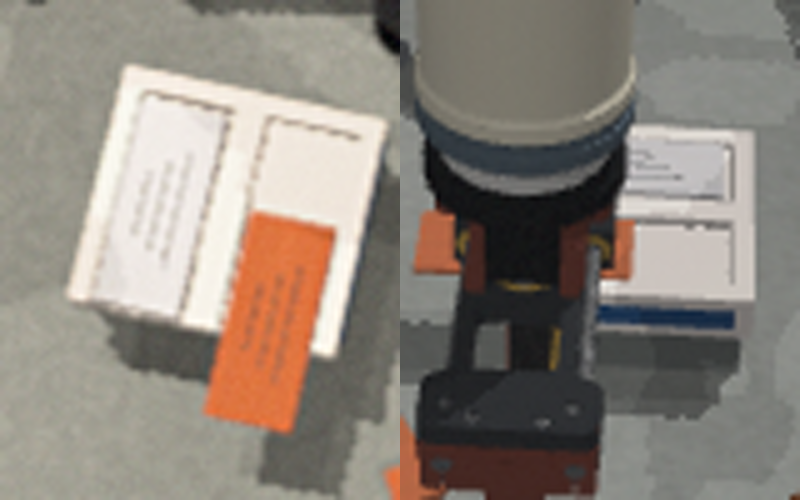

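Plate corners in the left (top-view) part of the picture: (248,213), (335,228), (293,432), (206,413). It lies flat with about 45 mm overhang. Now the light pinch.

```bash
cat > g.py <<'E'
from station import r
from h import *
import pickle
np.set_printoptions(precision=4,suppress=True)
d=pickle.load(open("s1.pkl","rb"))
q=(np.float64([(248,213),(335,228),(293,432),(206,413)])+.5)/5-.5+[170,120]
Y=plane(d["top"],q,.059);W=np.array([wt(y) for y in Y]);c=W.mean(0)
ax=(W[0]+W[1]-W[2]-W[3])/2;yaw=YT+np.degrees(np.arctan2(ax[1],ax[0]))
print(W,c,np.linalg.norm(ax),yaw)
yy=np.clip(c[1],-.040,-.034)
p=tw(-.0855,yy)
r.reach([*p,.31],[180,0,YT]); r.servo_line([*p,.223],speed=.12)
r.wait(.2);f0=np.mean([r.sense()["contact_force"] for _ in range(3)],0)
print(r.sense()["tcp_pos"],f0)
r.grab(4); r.wait(.3); s=r.sense(); print(s["clock"],s["opening"],s["gripper_force"],s["contact_force"]-f0,s["torque"])
for n in("top","side"): cv2.imwrite(f"pics/g_{n}.png",r.snapshot(n)["frame"][:,:,::-1])
a=cv2.resize(cv2.imread("pics/g_side.png")[120:220,215:315],(600,600),interpolation=cv2.INTER_CUBIC);cv2.imwrite("pics/g.png",a)
E
python3 g.py
```

```text
[[-0.0018 -0.0122]
 [ 0.0004 -0.0625]
 [-0.1181 -0.0655]
 [-0.1181 -0.0157]] [-0.0594 -0.039 ] 0.11742509819618979 -9.925682971060665
[0.5077 0.1092 0.2241] [-1.1104  0.3372 -0.6248]
18.8917 0.050271096835005476 3.9802030473947525 [0.055  0.1673 2.199 ] [0.0656 0.0523 0.007 ]
```

View pics/g.png

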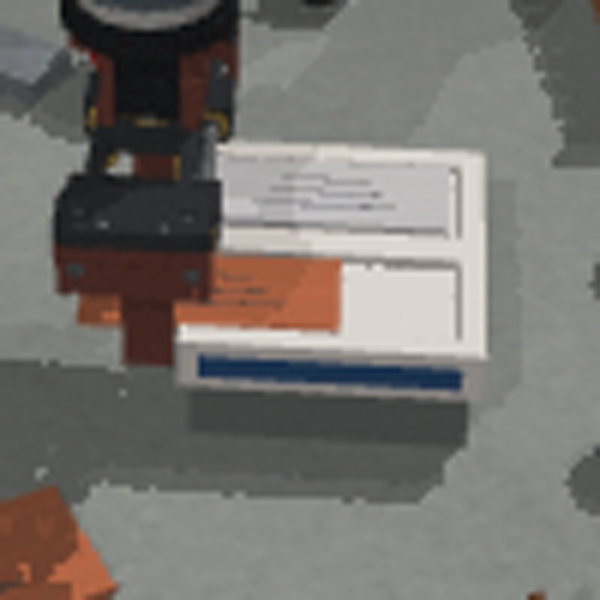

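The side picture shows the pads closed on both sides of the overhang, with the plate flat and its back end at crop (340,295). Now I firm the grip and lift.

```bash
python3 - <<'E'
from station import r
from h import *
np.set_printoptions(precision=4,suppress=True)
def st(m):
    s=r.sense();print(m,round(s["clock"],2),s["tcp_pos"],s["opening"],s["gripper_force"],s["contact_force"],s["torque"])
r.grab(15);st("15");r.grab(40);st("40")
p=r.sense()["tcp_pos"]
p=np.r_[tw(-.0855,-.039),.223]
r.servo_line(p+[0,0,.006],speed=.02);st("up6")
r.servo_line(p+[0,0,.09],speed=.08);st("up")
im={n:r.snapshot(n)["frame"] for n in("top","side")}
import pickle;pickle.dump(im,open("s2.pkl","wb"))
cv2.imwrite("pics/l.png",np.hstack([cv2.resize(im["top"][110:230,160:260],(400,480),interpolation=cv2.INTER_CUBIC),cv2.resize(im["side"][80:200,220:320],(400,480),interpolation=cv2.INTER_CUBIC)])[:,:,::-1])
E
```

```text
15 19.21 [0.5075 0.1091 0.2231] 0.049597376901079605 14.954802095890045 [-1.1738  0.7768  1.17  ] [ 0.0431  0.0933 -0.0186]
40 19.43 [0.5075 0.1092 0.2231] 0.04914071950121141 39.9472314119339 [-1.0468 -0.2504  1.0188] [0.0795 0.1305 0.0119]
up6 19.88 [0.5074 0.1091 0.2289] 0.049237450342787155 39.94818091392517 [ 0.9229  0.2862 -1.3519] [ 0.0721  0.0166 -0.0035]
up 21.07 [0.5073 0.1091 0.3122] 0.049295497734003386 39.9481326341629 [ 0.034  -0.0972 -2.0992] [0.0591 0.0349 0.0108]
```

View pics/l.png

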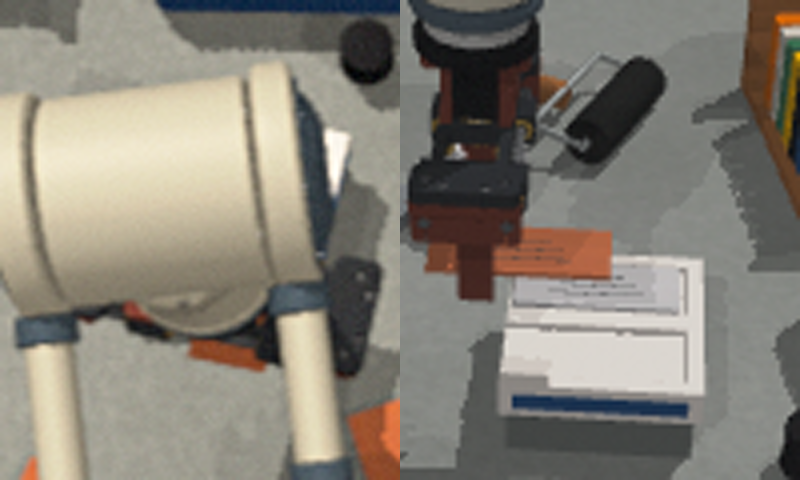

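The plate is held level. Its back end is at crop (610,231)–(610,278) in the side half and its front edge at about (190–265,345–370) in the top half. I compute its offset from the tool.

```bash
python3 - <<'E'
from h import *
import pickle
np.set_printoptions(precision=4,suppress=True)
d=pickle.load(open("s0.pkl","rb"));im=pickle.load(open("s2.pkl","rb"))
a=np.radians(YT);ex=np.array([np.cos(a),np.sin(a)]);ey=np.array([-np.sin(a),np.cos(a)])
tool=np.array([.5073,.1091])
S=lambda p:(np.float64(p)+.5)/4-.5+[220,80]
T=lambda p:(np.float64(p)+.5)/4-.5+[160,110]
for z in(.143,.147,.151):
    for n,f,pts in(("side",S,[(610,231),(610,278),(432,229),(425,270)]),("top",T,[(190,357),(265,370)])):
        Y=plane(d[n],f(pts),z)[:,:2]-tool;print(z,n,np.c_[Y@ex,Y@ey].tolist())
E
```

```text
0.143 side [[0.3571170584686149, 0.05884340636988009], [0.3492366179954524, 0.005383473616773426], [0.236255400845778, 0.0509941267286533], [0.22857083359597355, 0.0040663033519084115]]
0.143 top [[-0.03284260907350639, 0.022728246239339184], [-0.030651235934677216, -0.025959999689019263]]
0.147 side [[0.3554328528925699, 0.053065575828396924], [0.34760263910226835, -5.36253250852373e-05], [0.23534151771150058, 0.04526632426371872], [0.22770592872928103, -0.0013624004890174378]]
0.147 top [[-0.03318561144542884, 0.022114383631171915], [-0.031004098277307122, -0.02635479203929849]]
0.151 side [[0.3537486473165249, 0.047287745286913645], [0.34596866020908457, -0.005490724266943843], [0.23442763457722315, 0.03953852179878414], [0.22684102386258825, -0.0067911043299432265]]
0.151 top [[-0.033528613817351234, 0.021500521023004655], [-0.031356960619937035, -0.026749584389577703]]
```

```bash
python3 - <<'E'
from h import *
import pickle
d=pickle.load(open("s0.pkl","rb"))
np.set_printoptions(precision=4,suppress=True)
a=np.radians(YT);ex=np.array([np.cos(a),np.sin(a)]);ey=np.array([-np.sin(a),np.cos(a)])
tool=np.array([.5073,.1091])
S=lambda p:(np.float64(p)-[400,0]+.5)/4-.5+[220,80]
for z in(.141,.145,.149):
    Y=plane(d["side"],S([(610,231),(610,278),(432,229),(425,270)]),z)[:,:2]-tool;print(z,np.c_[Y@ex,Y@ey])
E
```

```text
0.141 [[ 0.0861  0.0388]
 [ 0.088  -0.0136]
 [-0.034   0.031 ]
 [-0.0331 -0.015 ]]
0.145 [[ 0.0862  0.0332]
 [ 0.088  -0.0189]
 [-0.0332  0.0255]
 [-0.0323 -0.0203]]
0.149 [[ 0.0862  0.0276]
 [ 0.0881 -0.0242]
 [-0.0324  0.0199]
 [-0.0315 -0.0256]]
```

```bash
python3 - <<'E'
from station import r
from h import *
import pickle
np.set_printoptions(precision=4,suppress=True)
p=[.5395,-.1418]
r.servo_line([*p,.312],[180,0,1.3],speed=.15)
r.servo_line([*p,.258],speed=.05);r.wait(.2)
s=r.sense();print(s["clock"],s["tcp_pos"],s["orientation"],s["contact_force"],s["opening"])
im={n:r.snapshot(n)["frame"] for n in("top","side")};pickle.dump(im,open("s3.pkl","wb"))
cv2.imwrite("pics/p.png",np.hstack([cv2.resize(im["top"][130:220,260:350],(400,400),interpolation=cv2.INTER_CUBIC),cv2.resize(im["side"][185:285,225:325],(400,400),interpolation=cv2.INTER_CUBIC)])[:,:,::-1])
E
```

```text
24.4417 [ 0.5396 -0.1418  0.2583] [179.9885  -0.0335   1.2983] [-0.7785  0.9707 -1.7015] 0.04931732478049569
```

View pics/p.png

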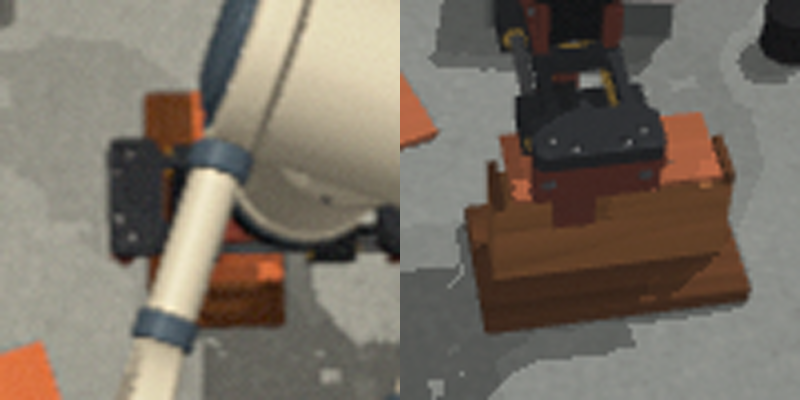

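The side half shows the plate between the lips, with its back end at (705,114)–(722,178) and its front-far corner at (501,136). I check the numbers, then lower.

```bash
python3 - <<'E'
from h import *
import pickle
d=pickle.load(open("s0.pkl","rb"))
S=lambda p:(np.float64(p)-[400,0]+.5)/4-.5+[225,185]
print(plane(d["side"],S([(705,114),(722,178),(501,136)]),.0945)[:,:2].tolist())
# stand refs in this same picture: base-top corners near-back, near-front, far-front; lip inner top corners (near)
print(plane(d["side"],S([(748,292),(487,325),(467,207)]),.014)[:,:2].tolist())
print(plane(d["side"],S([(718,142),(505,160)]),.085)[:,:2].tolist())
E
```

```text
[[0.6291763754772304, -0.11410407067639683], [0.627901419078888, -0.1641587609265044], [0.5081703833565934, -0.11676256002422825]]
[[0.6467509280905849, -0.18490214133505878], [0.4912140793417113, -0.18897148470783054], [0.489329621651426, -0.09924818374284894]]
[[0.6346438345816219, -0.12841720853638539], [0.5092437848670982, -0.1269895956212974]]
```

Aligned to within about 1–2 mm. Lowering until contact.

```bash
python3 - <<'E'
from station import r
from h import *
np.set_printoptions(precision=4,suppress=True)
p=[.5395,-.1418];F=lambda:np.mean([r.sense()["contact_force"] for _ in range(3)],0)
r.servo_line([*p,.250],speed=.03);r.wait(.2);f0=F();z=.250
while z>.232:
    z-=.0007;r.servo_line([*p,z],speed=.007);f=F()-f0
    if f[2]>1.8:break
s=r.sense();print(s["clock"],z,s["tcp_pos"],f,s["torque"],s["opening"])
r.grab(8);r.wait(.2);r.grab(3);r.wait(.2);s=r.sense();print(F()-f0,s["opening"])
im={n:r.snapshot(n)["frame"] for n in("top","side")}
cv2.imwrite("pics/q.png",cv2.resize(im["side"][185:285,225:325],(500,500),interpolation=cv2.INTER_CUBIC)[:,:,::-1])
E
```

```text
28.6583 0.2401999999999999 [ 0.5396 -0.1418  0.2406] [-1.077  -0.2794  2.4988] [0.1038 0.0915 0.0427] 0.049296972382290305
[ 0.3534 -0.3161  3.8477] 0.05029829087040059
```

View pics/q.png

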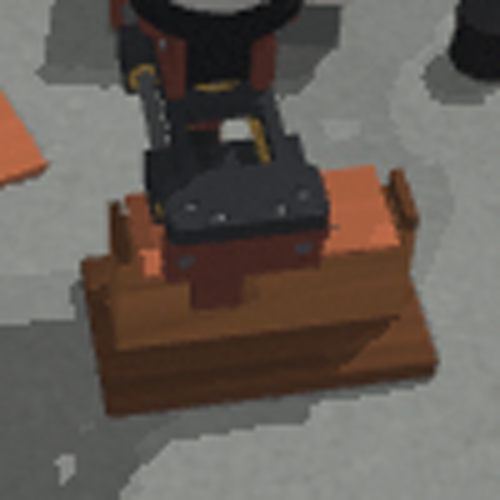

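The plate rests on the ridge between the lips, with its right end at (385–400,170–245) just inside the lip at (403,200). Releasing.

```bash
python3 - <<'E'
from station import r
from h import *
p=[.5395,-.1418]
r.let_go();r.wait(.2);r.servo_line([*p,.33],speed=.06);r.reach([.40,.0,.40],[180,0,0]);r.wait(.3)
im={n:r.snapshot(n) for n in("top","side")};print(r.sense()["clock"])
cv2.imwrite("pics/z.png",np.hstack([cv2.resize(im["top"]["frame"][135:215,275:355],(400,400),interpolation=cv2.INTER_CUBIC),cv2.resize(im["side"]["frame"][185:285,225:325],(400,400),interpolation=cv2.INTER_CUBIC)])[:,:,::-1])
for n,(x0,y0,x1,y1) in {"top":(275,135,350,210),"side":(235,195,325,260)}.items():
    h=cv2.cvtColor(im[n]["frame"][y0:y1,x0:x1],cv2.COLOR_RGB2HSV)
    cu=((h[...,1]>130)&(h[...,0]<10)&(h[...,2]>165)).astype(np.uint8)
    q=quad(cv2.morphologyEx(cu,cv2.MORPH_CLOSE,np.ones((5,5))))+[x0,y0]
    print(n,q.tolist(),plane(im[n],q,.079).mean(0))
E
```

```text
33.4417
top [[320.0, 152.0], [322.0, 194.0], [303.0, 191.0], [303.0, 152.0]] [ 0.56669806 -0.14195903  0.079     ]
side [[304.0, 233.0], [253.0, 240.0], [250.0, 224.0], [299.0, 218.0]] [ 0.56754248 -0.14112994  0.079     ]
```

View pics/z.png

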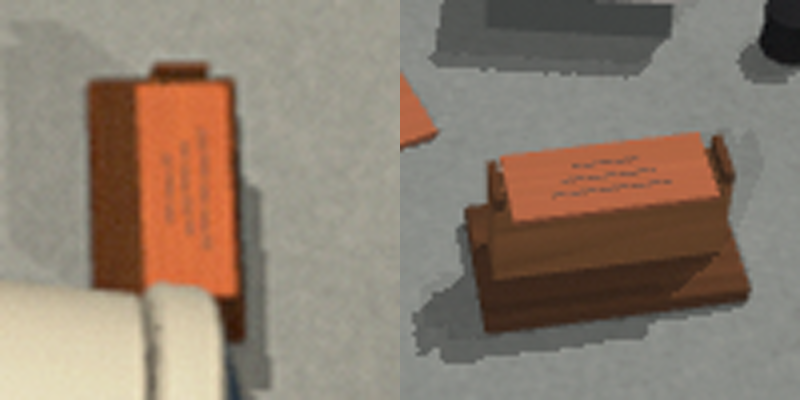

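Both halves show the plate lying flat, face up, between the lips, with its centre at about (0.567,−0.1415). Handing in.

```bash
python3 -c "
from station import r
print(r.hand_in())"
```

```text
the job is handed in; nothing more can be done
None
```

The copper plate was slid out, pinched and set down level and face up on the stand's ridge between the lips, then released, and the job was handed in at about 33 s of robot time; the judge's result was not shown.

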